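# Unpin and uncover the test cell

### The arm

A 6-joint arm with a two-finger parallel gripper is mounted at the origin on the work surface. World frame = base frame: x ahead of the robot, y to its left, z up, the work surface at z = 0. Lengths are in m, angles in rad, forces in N, time in s.
With the tool pointing down it reaches from about 0.35 to 0.975 m from the base axis. Payload 7.1 kg.
Tool frame: the origin (TCP) lies midway between the tips of the shut fingers; the grasp point (between the pads) lies 19 mm behind it (manip.grip_point_offset is the distance from the TCP to the grasp point, in m); y points along the fingers, z is the direction in which the jaws open and shut, and the axes are right-handed (so a half turn about y gives the same grasp; the last joint's range is limited). The gripper opens to 88 mm and grips with 3 to 60 N. Pads are 20 mm wide; open, the fingers measure 115 mm over their backs; the gripper's body (75 mm by 178 mm) begins 61 mm behind the grasp point.
Start: joints at [1.311, 0.423, 1.63, -0, 1.089, -0.019], TCP at [0.149, 0.607, 0.223] pointing down, gripper open.
Joint ranges: [-3, 3], [-0.9, 2.11], [0.09, 2.58], [-1.31, 4.45], [0.11, 2.69], [-2.54, 2.54]. Speed limits (rad/s): [2.39, 2.39, 3.01, 3.14, 3.14, 3.14].

### API

Orientations are given as a unit quaternion [w, x, y, z].
In Python, from plant import state, cams, order, manip gives the robot as it stands.
- The arm moves only by the shell command python3 -m handwheel 'ROWS' [FORCE]. ROWS is JSON, a list of rows, each a list of 3 entries, a list of its own where there are three numbers: the shift along the tool's x, y, z in mm, then the turn, a rotation vector about the tool's x, y, z in rad, then the opening, from -1 (shut) to 1 (fully open). A call has 1 to 20 rows; each row shifts and turns the pose as measured when the row begins, along the tool's axes as they then stand; what a row does not reach is not made up. A row lasts 1/12 s, in which the tool goes at most 41.7 mm and 7.16 degrees, less where a joint would pass 70% of its speed; a pose out of reach is approached as far as the arm can. A call is refused whole if a number of a shift passes 41.7 or a number of a turn 0.125, either way. A call with a gripper value outside its range is refused whole. The fingers move at their own pace and stop on an object; FORCE is the grip in N (left out, the last holds). Time passes only in rows, so rows that do not move let the fingers close. It gives the time, the measured TCP pose, the force and the opening at its end, in the units of the state.
- state(): the state, without advancing time (a new reading comes with each control period).
- cams.grab_frame(name): name is "scene" or "top"; returns the picture (420x560x3 uint8, blue, green, red); there is no depth.
- cams.camera_model(name): a dict with "intrinsics" (3x3 intrinsics, pixels), "camera_from_world" (4x4, takes a point from world to camera coordinates). Camera axes: x right, y up, looking along -z (the intrinsics and any distortion apply to the point x, -y, -z); pixel columns grow to the right and rows downward; lengths in m; the calibration is good to about 2 mm. A picture is of the moment at which its call begins. camera_model takes no time and is no camera call.
- order.finish_job(): hands the job in, once; it reports no verdict.
The state is a dict: "time_s": time; "joints": joint angles; "dq": joint speeds; "effort": joint torques, N m; "ee_pos": TCP position; "orientation": TCP orientation; "wrist_force": force on the tool from outside, world axes, zero at the start; "wrist_torque": the same for the moment, N m; "finger_gap": finger opening in m.
Only numpy, scipy, OpenCV 4.12 (cv2) and the standard library are available. Lean on these libraries where they do the work, as an engineer would, in place of code of your own. Each camera call takes 0.05 s, during which the arm holds its last target.

### The job

To open the test cell for inspection, first draw the retaining pin straight out of the staple, leaving the lid in place, and set the pin down in the steel tray, lowering it in rather than dropping it. Then lift the lid straight up off the cell and lower it onto the black rubber mat, right way up and lying flat wholly on the mat; let go of it there and do not disturb the other things on the bench.

Things in the scene. Friction and masses are not known exactly. Their poses are not given: they have to be found in the camera images.
- cell: the test cell, fixed: open-topped clear chamber between two grey end plates with threaded rods and wing nuts. Walls 116 mm (its x) by 130 mm (its y), top edge 75 mm above the bench; base plate 150 x 150 x 8 mm; rod ends reach 87 mm either side along its y. Origin: centre of its underside; z up.
- staple (a point): the cell's steel staple, an upside-down U standing through the lid's slot at cell x = +40, y = 0 mm; this point: middle of its opening (88 mm above the bench). Opening 12 mm wide (y), from 83 up to 93.5 mm above the bench; strap 10 mm wide (x), 18 mm over the legs (y); top at 96.5 mm.
- lid: loose grey lid, a plate 116 x 130 x 8 mm, 0.22 to 0.4 kg, on the cell's walls, axes along the cell's. Origin: centre of the plate's underside, 75 mm above the bench when seated; z up. Strips reach 6 mm below the plate. Slot 15 x 25 mm round the staple at x = +40 mm. Lifts straight up, clear of the staple after 22 mm; while the pin is in the staple it cannot rise.
- lid_grip (a point): centre of the black grip block in the middle of the lid's top, 24 mm above the lid's origin: 30 mm along lid x, 16 mm along lid y, 32 mm high (8 to 40 mm above the lid's origin). Two small stoppers stand 6 mm high on the lid at lid x = -35, y = +-40 mm.
- lid_c0 (a point): corner of the lid plate's underside at lid x = +58, y = +65 mm
- lid_c1 (a point): corner at lid x = +58, y = -65 mm
- lid_c2 (a point): corner at lid x = -58, y = -65 mm
- lid_c3 (a point): corner at lid x = -58, y = +65 mm
- pin: retaining pin, 30 g, level through the staple, loose (2 mm play each side, no catch). Origin: centre of its grip, a black block 24 mm along the pin (x), 16 x 16 mm across, about 87 mm above the bench, 80 to 84 mm from the cell's centre on its +x side, beyond the lid's edge, with free space beside and 79 mm below it. x points from tip to grip: the way to draw it out, along the cell's x.
- pin_tip (a point): the pin's inner tip, at pin x = -62 mm. Steel shank 8 mm in diameter from pin x = -12 to -62 mm, with a 13 mm collar at x = -19.5 to -15.5 mm. The tip is past the staple once drawn 25 mm, past the lid's edge after 40 mm.
- tray: the open steel tray, fixed, 170 mm (its x) by 130 mm (its y), 22 mm high, walls and floor about 4 to 5 mm thick, empty. Origin: centre of its underside. It and the mat stand to the left and right of the cell, either way round.
- mat: the black rubber mat, fixed flat on the bench, 200 x 200 mm, 6 mm thick. Origin: centre of its underside. The lid lying flat on it has its origin about 12 mm above the bench.
- stopper: bystander, leave alone: black rubber stopper, 30 mm across, 26 high; origin: centre of its underside
- wrench: bystander, leave alone: steel spanner lying flat, 140 long; origin: middle of its underside
- beaker: bystander, leave alone: small open glass beaker, 66 across, 85 high; origin: centre of its underside
- jar: bystander, leave alone: closed amber glass jar, 60 across, 75 high; origin: centre of its underside
- gasket: bystander, leave alone: square black rubber gasket lying flat, 70 x 70 x 8, round hole; origin: centre of its underside
- clip: bystander, leave alone: small steel clamp foot, 34 x 16 mm, 24 high; origin: centre of its underside
Not all that is in view belongs to the job. Of the things that look like the lid, the middle-sized one is meant.

How it is judged:
On the way, in this order (a step that is already met when the one before it is completed fails the run):
1. the pin is drawn out past the staple and the lid still sits on the cell (x of pin_tip in the frame of cell above 0.05 m and z of lid in the frame of cell below 0.079 m), for 0.05 s.
2. the pin, still held, is lowered into the tray (grip centre under 60 mm above the bench) with the lid still on the cell (x of pin in the frame of tray between -0.081 and 0.081 m and y of pin in the frame of tray between -0.061 and 0.061 m and height (world z) of pin below 0.06 m and contact force between pin and the fingers above 0.2 N and z of lid in the frame of cell below 0.079 m), for 0.05 s.
3. the lid is lifted by the fingers clear of the staple, roughly level, straight above the cell (z of lid in the frame of cell above 0.1 m and horizontal distance between lid and cell below 0.04 m and angle between lid's own z axis and vertical below 0.35 rad and contact force between lid and the fingers above 0.2 N), for 0.05 s.
4. the lid, still held, is lowered to within 25 mm of the mat (height (world z) of lid below 0.037 m and horizontal distance between lid and mat below 0.1 m and contact force between lid and the fingers above 0.2 N), for 0.05 s.
At the end, for the whole second after the job is handed in: The pin lies at rest wholly inside the tray, on its floor (grip centre under 30 mm, tip under 22 mm above the tray's underside). The lid lies at rest on the mat, right way up, level within 0.1 rad, origin under 18 mm above the bench, no corner over 3 mm past the mat's edge (x of pin in the frame of tray between -0.081 and 0.081 m and y of pin in the frame of tray between -0.061 and 0.061 m and x of pin_tip in the frame of tray between -0.083 and 0.083 m and y of pin_tip in the frame of tray between -0.063 and 0.063 m and x of lid_c0 in the frame of mat between -0.103 and 0.103 m and y of lid_c0 in the frame of mat between -0.103 and 0.103 m and x of lid_c1 in the frame of mat between -0.103 and 0.103 m and y of lid_c1 in the frame of mat between -0.103 and 0.103 m and x of lid_c2 in the frame of mat between -0.103 and 0.103 m and y of lid_c2 in the frame of mat between -0.103 and 0.103 m and x of lid_c3 in the frame of mat between -0.103 and 0.103 m and y of lid_c3 in the frame of mat between -0.103 and 0.103 m and z of pin in the frame of tray below 0.03 m and z of pin_tip in the frame of tray below 0.022 m and z of lid in the frame of mat below 0.018 m and angle between lid's own z axis and vertical below 0.1 rad and linear speed of each of pin, lid below 0.02 m/s and angular speed of each of pin, lid below 0.15 rad/s); the robot touches nothing.
It fails at once if a bystander is moved more than 30 mm (distance of any of stopper, wrench, beaker, jar, gasket, clip from where it was at the start of the episode above 0.03 m).
It also fails if it takes over 70 s, if anything falls off the work surface, if the arm or the gripper's body presses on something with over 40 N, if the wrist force passes 120 N, or if a joint passes its speed limit or range.

## Working session

There is one attempt and no reset: what is moved stays moved. The work goes in short steps, Python scripts to look and compute and a shell command to move; the robot and the scene stay as the last step left them, time stands still between calls to the robot, and variables do not carry over. Pictures are saved under pics/ and viewed, and the job is handed in when it is done.

```bash
mkdir -p pics; ls
python3 - <<'E'
from plant import state,cams,order,manip
import cv2
print(state()); print(manip.grip_point_offset)
for n in("scene","top"):
    im=cams.grab_frame(n); cv2.imwrite(f"pics/{n}0.png",im); print(cams.camera_model(n))
E
```

```text
pics
{'time_s': 0.0, 'joints': array([ 1.31097732e+00,  4.23801359e-01,  1.63065629e+00,  3.73698210e-06,
        1.08859611e+00, -1.90143627e-02]), 'dq': array([-9.06611941e-05, -1.80542591e-03,  1.96351394e-03, -2.27854995e-04,
        1.07579831e-05,  2.02629247e-03]), 'effort': array([ 1.48952236e-03, -5.44621575e+01, -2.73665768e+01,  6.44245720e-02,
        2.28549406e-02, -1.50837327e-04]), 'ee_pos': array([0.148898  , 0.60645412, 0.22193959]), 'orientation': array([-0.70147594,  0.70249875, -0.08500528,  0.08485939]), 'wrist_force': array([ 0.57572544, -0.3523852 ,  0.02918678]), 'wrist_torque': array([ 0.01642183, -0.02691758, -0.01155478]), 'finger_gap': 0.08815634100044634}
0.0187
{'intrinsics': array([[500.03920399,   0.        , 269.56066814],
       [  0.        , 500.03920399, 213.15344401],
       [  0.        ,   0.        ,   1.        ]]), 'camera_from_world': array([[ 0.1039352 ,  0.99453556, -0.00982281, -0.06226778],
       [-0.76866174,  0.08658955,  0.6337676 ,  0.33583358],
       [ 0.63115497, -0.05832035,  0.77346114, -1.62556296],
       [ 0.        ,  0.        ,  0.        ,  1.        ]])}
{'intrinsics': array([[516.41387356,   0.        , 273.81144014],
       [  0.        , 516.41387356, 212.29192266],
       [  0.        ,   0.        ,   1.        ]]), 'camera_from_world': array([[-0.01875956, -0.99972497, -0.01407328,  0.02291586],
       [ 0.99724153, -0.01972028,  0.07155728, -0.49658952],
       [-0.07181513, -0.01269207,  0.9973372 , -1.39154024],
       [ 0.        ,  0.        ,  0.        ,  1.        ]])}
```

View pics/scene0.png

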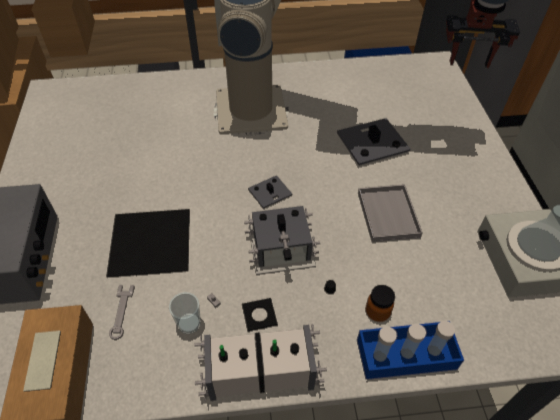

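View pics/top0.png

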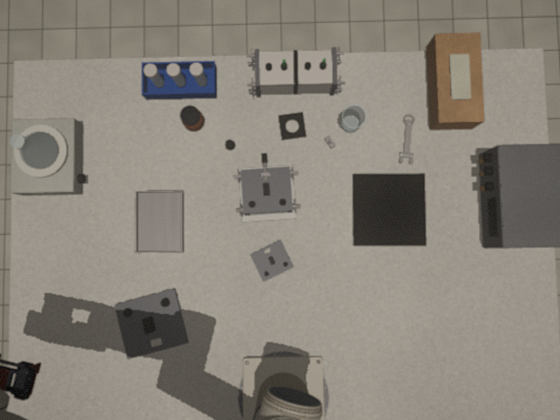

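The scene view shows the cell at about (283,237), with its pin at (287,250) pointing away from the robot. The tray is at (389,212) and the mat at (150,242). In the top view they are: cell (267,190), pin grip (264,158), tray (160,221), mat (389,209). Next I'll zoom in and measure.

```bash
cat > h.py <<'E'
import numpy as np,cv2
from plant import state,cams
def ray(n,uv):
    m=cams.camera_model(n);K=m['intrinsics'];T=m['camera_from_world'];R=T[:3,:3];t=T[:3,3]
    d=np.linalg.inv(K)@[uv[0],uv[1],1.]; d=R.T@(d*[1,-1,-1]); return -R.T@t,d
def at(n,uv,z):
    o,d=ray(n,uv); return o+d*(z-o[2])/d[2]
def proj(n,p):
    m=cams.camera_model(n);T=m['camera_from_world']; c=T[:3,:3]@np.asarray(p,float)+T[:3,3]
    c=c*[1,-1,-1]; q=m['intrinsics']@c; return q[:2]/q[2]
def tri(u1,u2):
    o,d=ray('scene',u1);p,e=ray('top',u2)
    A=np.stack([d,-e],1); s=np.linalg.lstsq(A,p-o,rcond=None)[0]
    a=o+d*s[0];b=p+e*s[1]; return (a+b)/2,np.linalg.norm(a-b)
E
python3 - <<'E'
import cv2
a=cv2.imread('pics/top0.png');b=cv2.imread('pics/scene0.png')
cv2.imwrite('pics/tz.png',cv2.resize(a[145:225,225:310],None,fx=7,fy=7,interpolation=cv2.INTER_CUBIC))
cv2.imwrite('pics/sz.png',cv2.resize(b[195:280,235:325],None,fx=7,fy=7,interpolation=cv2.INTER_CUBIC))
E
```

```text
(no output)
```

View pics/tz.png

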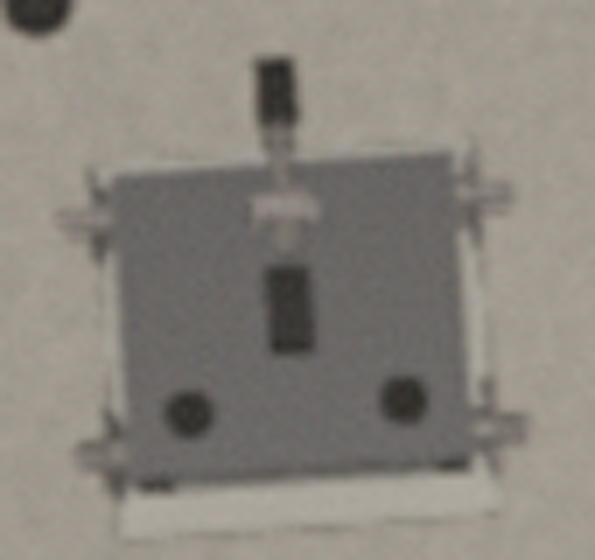

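View pics/sz.png

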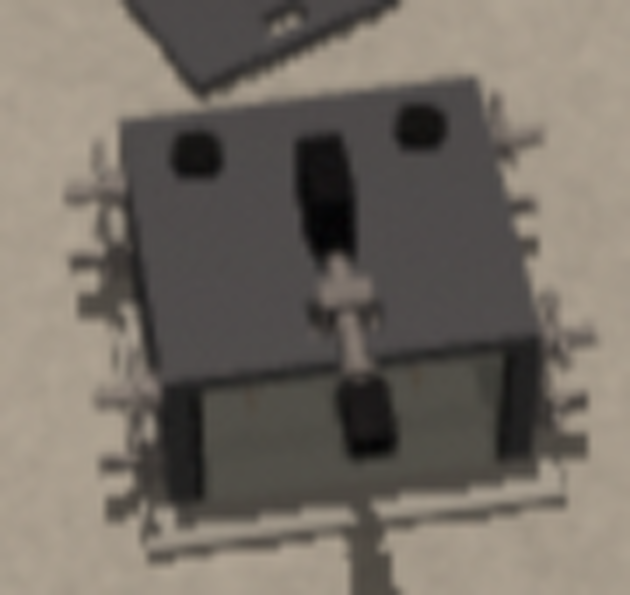

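Zoomed top view: lid corners are near (112,178), (449,152), (470,463) and (133,490), and the pin grip spans (253–298, 58–127). The grip block sits at (290,310). I'll compute positions and mask the tray and mat.

Run:
```python
from h import *
np.set_printoptions(precision=4,suppress=True)
f=lambda u,v:((u+.5)/7-.5+225,(v+.5)/7-.5+145)
L=[at('top',f(*p),.083)[:2] for p in[(112,178),(449,152),(470,463),(133,490)]]
L=np.array(L);print('lid',L,L.mean(0),[np.linalg.norm(L[i]-L[(i+1)%4]) for i in range(4)])
x=(L[0]+L[1]-L[2]-L[3]);ang=np.arctan2(x[1],x[0]);y=L[0]+L[3]-L[1]-L[2];print('ang',ang,np.arctan2(-y[0],y[1]))
P=np.array([at('top',f(*p),.095)[:2] for p in[(253,60),(293,58),(298,125),(260,127)]]);print('pin',P,P.mean(0))
print('pin edges',[np.linalg.norm(P[i]-P[(i+1)%4]) for i in range(4)])
c=L.mean(0);e=np.array([np.cos(ang),np.sin(ang)]);d=P.mean(0)-c;print('pin in cell',d@e,d@[-e[1],e[0]])
G=[at('top',f(*p),.115)[:2] for p in[(265,265),(307,264),(314,354),(270,354)]];print('lidgrip',np.mean(G,0))
s=lambda u,v:((u+.5)/7-.5+235,(v+.5)/7-.5+195)
S=np.array([at('scene',s(*p),.083)[:2] for p in[(120,122),(474,78),(542,335),(160,383)]]);print('scene lid',S,S.mean(0))
print('scene pin',at('scene',s(360,398),.095))
im=cv2.imread('pics/top0.png');hsv=cv2.cvtColor(im,cv2.COLOR_BGR2HSV)
# mat
m=(hsv[...,2]<45).astype(np.uint8);m[:, :340]=0;m[:,440:]=0;m[:160]=0;m[260:]=0
c=max(cv2.findContours(m,0,2)[0],key=cv2.contourArea);b=cv2.boxPoints(cv2.minAreaRect(c));M=np.array([at('top',p,.006)[:2] for p in b]);print('mat',b,M,M.mean(0))
print([np.linalg.norm(M[i]-M[(i+1)%4]) for i in range(4)])
cv2.imwrite('pics/trz.png',np.hstack([cv2.resize(im[180:260,125:195],None,fx=7,fy=7,interpolation=cv2.INTER_CUBIC)]))
```

```text
lid [[ 0.6051  0.0975]
 [ 0.6123 -0.0288]
 [ 0.4954 -0.0341]
 [ 0.4879  0.0914]] [0.5502 0.0315] [np.float64(0.1265170583952921), np.float64(0.11692538006317695), np.float64(0.12575372145141536), np.float64(0.11738517778015388)]
ang 0.04925501091511487 0.058520109339818695
pin [[0.6463 0.0435]
 [0.6468 0.0287]
 [0.6216 0.0273]
 [0.6212 0.0414]] [0.634  0.0352]
pin edges [np.float64(0.01488994170886752), np.float64(0.025215962022661995), np.float64(0.014127847381799471), np.float64(0.02528811347460464)]
pin in cell 0.08388848196729078 -0.0004226968335434645
lidgrip [0.5505 0.0313]
scene lid [[ 0.4979 -0.0333]
 [ 0.4917  0.0947]
 [ 0.6069  0.1011]
 [ 0.6123 -0.0292]] [0.5522 0.0333]
scene pin [0.6341 0.0354 0.095 ]
mat [[376.1337 176.0192]
 [422.9551 174.9788]
 [424.1629 229.3297]
 [377.3416 230.3702]] [[ 0.5925 -0.2706]
 [ 0.5927 -0.3994]
 [ 0.443  -0.3968]
 [ 0.4426 -0.269 ]] [ 0.5177 -0.334 ]
[np.float64(0.12874209699270375), np.float64(0.14980267446252565), np.float64(0.12777420102942927), np.float64(0.1499564067832367)]
```

View pics/trz.png

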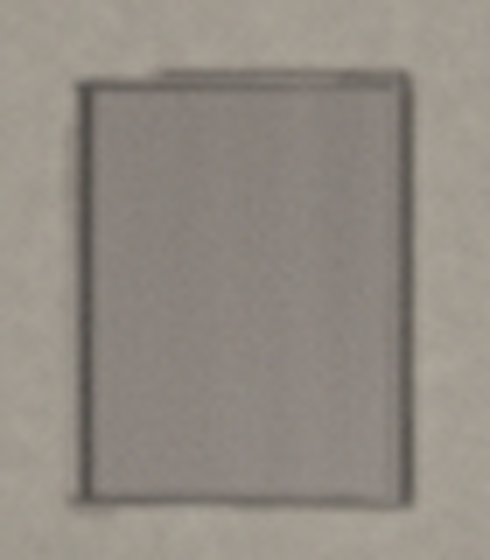

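The tray's rim corners in the zoom are near (80,80), (410,72), (412,503) and (78,503). The mat mask was only partial, so I'll redo it.

Run:
```python
from h import *
np.set_printoptions(precision=4,suppress=True)
im=cv2.imread('pics/top0.png');g=cv2.cvtColor(im,cv2.COLOR_BGR2GRAY)
m=(g<75).astype(np.uint8);m[:, :345]=0;m[:,440:]=0;m[:166]=0;m[260:]=0
c=max(cv2.findContours(m,0,2)[0],key=cv2.contourArea);b=cv2.boxPoints(cv2.minAreaRect(c));M=np.array([at('top',p,.006)[:2] for p in b]);print('mat',b,M,M.mean(0))
print([np.linalg.norm(M[i]-M[(i+1)%4]) for i in range(4)])
f=lambda u,v:((u+.5)/7-.5+125,(v+.5)/7-.5+180)
T=np.array([at('top',f(*p),.022)[:2] for p in[(80,80),(410,73),(412,503),(78,503)]]);print('tray',T,T.mean(0),[np.linalg.norm(T[i]-T[(i+1)%4]) for i in range(4)])
ps={'jar':(192,118),'stopper':(230,145),'gask':(292,126),'smalllid':(272,260),'clip':(329,142),'beaker':(351,118),'wrench':(407,140)}
for k,v in ps.items(): print(k,at('top',v,.03)[:2])
from scipy.spatial.transform import Rotation as R
q=state()['orientation'];print(R.from_quat(q[[1,2,3,0]]).as_matrix())
```

```text
mat [[353. 174.]
 [425. 174.]
 [425. 244.]
 [353. 244.]] [[ 0.5995 -0.2071]
 [ 0.5953 -0.4051]
 [ 0.4029 -0.3975]
 [ 0.4066 -0.2014]] [ 0.5011 -0.3028]
[np.float64(0.19801191019615996), np.float64(0.19259979051605833), np.float64(0.19610615157587794), np.float64(0.19294974895283007)]
tray [[0.5626 0.3898]
 [0.5627 0.2603]
 [0.395  0.2605]
 [0.3975 0.3905]] [0.4795 0.3253] [np.float64(0.12949402039742217), np.float64(0.16766207619760387), np.float64(0.12997209143548183), np.float64(0.16511627158707293)]
jar [0.7603 0.2331]
stopper [0.6829 0.1295]
gask [ 0.7319 -0.041 ]
smalllid [0.3676 0.0205]
clip [ 0.6853 -0.141 ]
beaker [ 0.7505 -0.2028]
wrench [ 0.6863 -0.3532]
[[ 0.9711 -0.0003  0.2385]
 [-0.2385 -0.0014  0.9711]
 [-0.     -1.     -0.0014]]
```

```bash
python3 -m handwheel '[[[32,0,-23],[0,0,0],1],[[32,0,-23],[0,0,0],0],[[32,0,-23],[0,0,0],0],[[32,0,-23],[0,0,0],0],[[32,0,-23],[0,0,0],0],[[32,0,-23],[0,0,0],0],[[32,0,-23],[0,0,0],0],[[32,0,-23],[0,0,0],0],[[32,0,-23],[0,0,0],0],[[32,0,-23],[0,0,0],0],[[32,0,-23],[0,0,0],0],[[32,0,-23],[0,0,0],0],[[32,0,-23],[0,0,0],0],[[32,0,-23],[0,0,0],0],[[32,0,-23],[0,0,0],0],[[32,0,-23],[0,0,0],0],[[0,0,0],[0,-0.1,0],0],[[0,0,0],[0,-0.1,0],0],[[0,0,0],[0,-0.09,0],0],[[0,0,0],[0,0,0],0]]' 20
cat >> h.py <<'E'
from scipy.spatial.transform import Rotation as Ro
def go(target,yaw):
    """shift in tool axes (mm) to TCP target; turn about tool y for tool-z heading yaw"""
    s=state();q=s['orientation'];M=Ro.from_quat(q[[1,2,3,0]]).as_matrix()
    print('pos',s['ee_pos'].round(4),'shift mm',(M.T@(np.array(target)-s['ee_pos'])*1e3).round(1),
      'turn', (M.T@(Ro.from_matrix(np.array([[np.sin(yaw),0,np.cos(yaw)],[-np.cos(yaw),0,np.sin(yaw)],[0,-1,0]])@M.T).as_rotvec())).round(4),'t',s['time_s'],'gap',s['finger_gap'],'F',s['wrist_force'].round(2))
E
python3 - <<'E'
from h import *
go([.634,.0355,.068],np.pi/2+.053)
E
```

```text
time_s: 1.77
ee_pos: [0.5749, 0.1011, 0.2157]
orientation: [-0.705, 0.708, 0.02, -0.024]
wrist_force: [0.6, 0.4, 0.2]
finger_gap: 0.0443
pos [0.5749 0.1011 0.2157] shift mm [ 55.6 147.7 -68.6] turn [ 0.0039  0.0104 -0.0057] t 1.7667 gap 0.04432810749839264 F [0.6  0.44 0.19]
```

```bash
python3 -m handwheel '[[[28,0,-34],[0.004,0.01,-0.006],0],[[27,0,-34],[0,0,0],0],[[0,20,0],[0,0,0],0],[[0,20,0],[0,0,0],0],[[0,20,0],[0,0,0],0],[[0,0,0],[0,0,0],0]]'
python3 - <<'E'
from h import *
go([.634,.0355,.068],np.pi/2+.053)
for n in('top','scene'): cv2.imwrite(f'pics/{n}1.png',cv2.resize(cams.grab_frame(n)[100:300,180:380],None,fx=3,fy=3,interpolation=2))
E
```

```text
time_s: 2.27
ee_pos: [0.6342, 0.0366, 0.1538]
orientation: [0.707, -0.707, -0.014, 0.013]
wrist_force: [-1.0, 0.4, -0.2]
finger_gap: 0.0436
pos [0.6342 0.0366 0.1538] shift mm [-0.5 85.8 -1.2] turn [-0.0005 -0.0155  0.002 ] t 2.2667 gap 0.04361109069308087 F [-1.04  0.39 -0.16]
```

View pics/scene1.png

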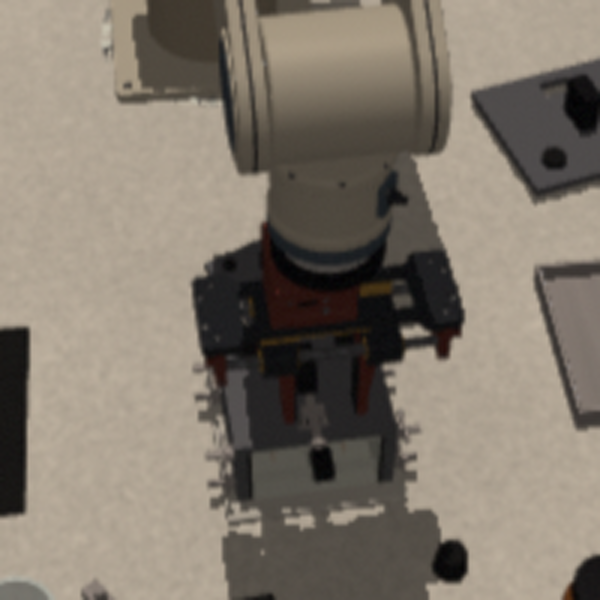

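The jaws straddle the pin line: the fingers are at zoom (290,385) and (365,385) and the pin grip is at (320,463), nearer the camera only because the fingers are still high. Lowering.

```bash
python3 -m handwheel '[[[0,20,-1],[0,-0.015,0],0],[[0,20,0],[0,0,0],0],[[0,20,0],[0,0,0],0],[[0,18,0],[0,0,0],0],[[0,8,0],[0,0,0],0],[[0,2,0],[0,0,0],0]]'
python3 - <<'E'
from h import *
go([.634,.0355,.068],np.pi/2+.053)
E
```

```text
time_s: 2.87
ee_pos: [0.6439, 0.039, 0.0775]
orientation: [0.707, -0.706, -0.026, 0.01]
wrist_force: [0.3, -1.5, 0.2]
finger_gap: 0.0443
pos [0.6439 0.039  0.0775] shift mm [-10.3   9.3  -3. ] turn [-0.0004 -0.0012  0.023 ] t 2.8667 gap 0.04430247654281833 F [ 0.32 -1.47  0.19]
```

```bash
python3 -m handwheel '[[[-10,4,-3],[0,0,0.023],0],[[0,0,0],[0,0,0],0]]'
python3 - <<'E'
from h import *
go([.634,.0355,.068],np.pi/2+.053)
E
```

```text
time_s: 3.03
ee_pos: [0.6342, 0.0359, 0.0749]
orientation: [0.707, -0.707, -0.018, 0.019]
wrist_force: [-0.0, -0.6, -1.2]
finger_gap: 0.0441
pos [0.6342 0.0359 0.0749] shift mm [-0.2  6.9 -0.4] turn [-0.0004 -0.0009 -0.0004] t 3.0333 gap 0.04412344479355178 F [-0.01 -0.64 -1.24]
```

```bash
python3 -m handwheel '[[[0,3.5,0],[0,0,0],0],[[0,3.5,0],[0,0,0],0],[[0,0,0],[0,0,0],0]]'
python3 - <<'E'
from h import *
go([.634,.0355,.068],np.pi/2+.053)
for n in('top','scene'): cv2.imwrite(f'pics/{n}2.png',cv2.resize(cams.grab_frame(n)[130:280,210:360],None,fx=4,fy=4,interpolation=2))
E
```

```text
time_s: 3.28
ee_pos: [0.6358, 0.0358, 0.0705]
orientation: [0.707, -0.707, -0.02, 0.017]
wrist_force: [-0.5, 0.2, -0.5]
finger_gap: 0.0439
pos [0.6358 0.0358 0.0705] shift mm [-1.8  2.5 -0.2] turn [-0.0004 -0.0014  0.0038] t 3.2833 gap 0.043853820539029524 F [-0.51  0.25 -0.52]
```

View pics/scene2.png

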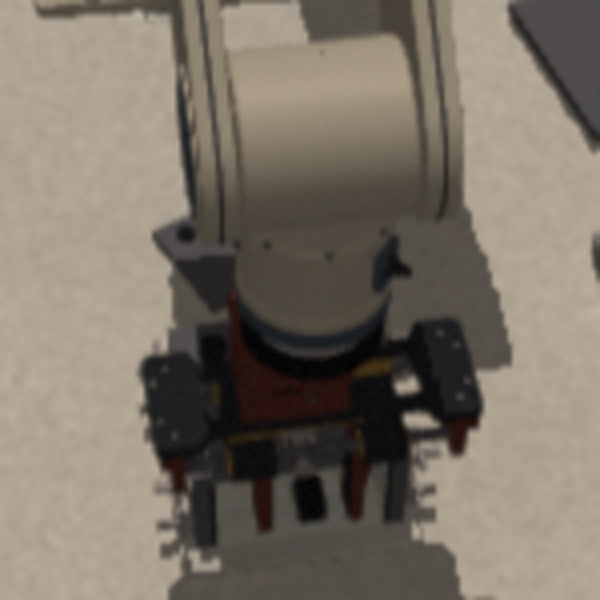

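The pin grip at zoom (310,497) sits centrally between the fingers at (262,500) and (357,490). Closing gently.

```bash
python3 -m handwheel '[[[-1.5,2.5,0],[0,0,0.003],0],[[0,0,0],[0,0,0],-0.7],[[0,0,0],[0,0,0],-0.8],[[0,0,0],[0,0,0],-1],[[0,0,0],[0,0,0],-1],[[0,0,0],[0,0,0],-1],[[0,0,0],[0,0,0],-1]]' 15
python3 - <<'E'
from h import *
go([.634,.0355,.068],np.pi/2+.053)
E
```

```text
time_s: 3.97
ee_pos: [0.6348, 0.0358, 0.0685]
orientation: [0.707, -0.707, -0.019, 0.018]
wrist_force: [-0.3, 0.1, 0.3]
finger_gap: 0.0162
pos [0.6348 0.0358 0.0685] shift mm [-0.8  0.5 -0.2] turn [-0.0004 -0.0015  0.0017] t 3.9667 gap 0.016198916921739644 F [-0.31  0.09  0.31]
```

Gripped at a 16.2 mm gap, as expected. Drawing along tool x.

```bash
python3 -m handwheel '[[[6,0,0],[0,0,0],-1],[[6,0,0],[0,0,0],-1],[[6,0,0],[0,0,0],-1],[[6,0,0],[0,0,0],-1],[[0,0,0],[0,0,0],-1]]'
python3 - <<'E'
from h import *
go([.634+.065*np.cos(.053),.0355+.065*np.sin(.053),.068],np.pi/2+.053)
E
```

```text
time_s: 4.38
ee_pos: [0.6605, 0.0371, 0.0679]
orientation: [0.707, -0.707, -0.018, 0.018]
wrist_force: [0.0, -0.7, 0.4]
finger_gap: 0.0158
pos [0.6605 0.0371 0.0679] shift mm [38.4 -0.1 -0.1] turn [-0.0004 -0.0015 -0.0001] t 4.3833 gap 0.015765836638634016 F [ 0.04 -0.74  0.35]
```

```bash
python3 -m handwheel '[[[8,0,0],[0,0,0],-1],[[8,0,0],[0,0,0],-1],[[8,0,0],[0,0,0],-1],[[8,0,0],[0,0,0],-1],[[6,0,0],[0,0,0],-1],[[0,0,0],[0,0,0],-1]]'
python3 - <<'E'
from h import *
go([.634+.065*np.cos(.053),.0355+.065*np.sin(.053),.068],np.pi/2+.053)
for n in('top','scene'): cv2.imwrite(f'pics/{n}3.png',cv2.resize(cams.grab_frame(n)[130:280,210:360],None,fx=4,fy=4,interpolation=2))
E
```

```text
time_s: 4.88
ee_pos: [0.7045, 0.0393, 0.0684]
orientation: [0.707, -0.707, -0.019, 0.017]
wrist_force: [0.0, -0.1, -0.4]
finger_gap: 0.0159
pos [0.7045 0.0393 0.0684] shift mm [-5.6  0.4 -0.1] turn [-0.0003 -0.0015  0.0029] t 4.8833 gap 0.01586331020293435 F [ 0.01 -0.11 -0.43]
```

View pics/scene3.png

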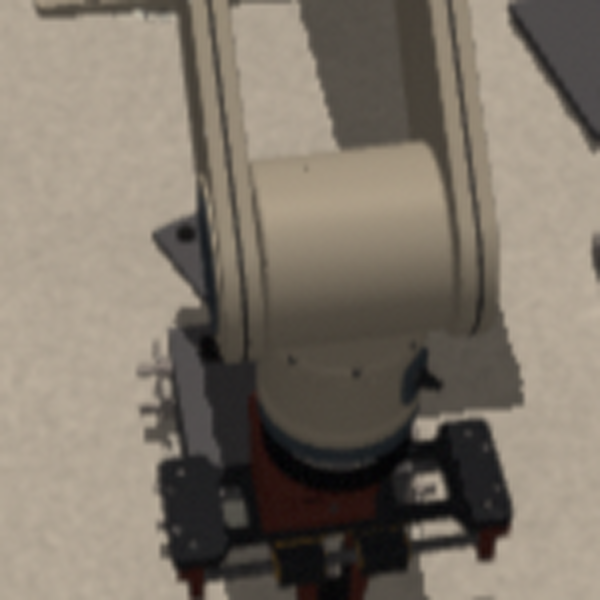

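View pics/top3.png

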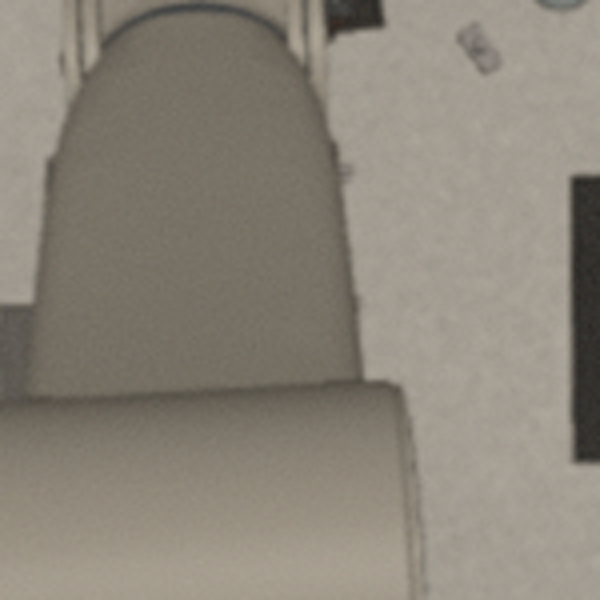

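The pin is drawn about 70 mm, clear of the cell, and the lid hasn't moved. Raising, then over to the tray.

```bash
python3 -m handwheel '[[[0,-20,0],[0,0,0],-1],[[0,-25,0],[0,0,0],-1],[[0,-25,0],[0,0,0],-1],[[0,-25,0],[0,0,0],-1],[[0,-25,0],[0,0,0],-1],[[0,0,0],[0,0,0],-1]]'
python3 - <<'E'
from h import *
go([.505,.325,.17],np.pi/2+.02)
E
```

```text
time_s: 5.48
ee_pos: [0.698, 0.039, 0.1888]
orientation: [0.707, -0.707, -0.015, 0.022]
wrist_force: [0.7, -0.1, 0.6]
finger_gap: 0.0161
pos [0.698  0.039  0.1888] shift mm [-177.9   20.7  295.5] turn [-0.0003  0.0315 -0.0099] t 5.4833 gap 0.0161191855067801 F [ 0.71 -0.13  0.61]
```

```bash
python3 -m handwheel '[[[-9,0,15],[0,0.03,-0.01],-1],[[-18,0,29],[0,0,0],-1],[[-18,0,29],[0,0,0],-1],[[-18,0,30],[0,0,0],-1],[[-18,0,30],[0,0,0],-1],[[-18,0,30],[0,0,0],-1],[[-18,0,30],[0,0,0],-1],[[-18,0,30],[0,0,0],-1],[[-18,0,30],[0,0,0],-1],[[-12,0,20],[0,0,0],-1],[[0,0,0],[0,0,0],-1]]'
python3 - <<'E'
from h import *
go([.505,.325,.068],np.pi/2+.02)
for n in('top','scene'): cv2.imwrite(f'pics/{n}4.png',cams.grab_frame(n))
E
```

```text
time_s: 6.4
ee_pos: [0.5144, 0.3143, 0.1814]
orientation: [-0.706, 0.708, 0.003, -0.006]
wrist_force: [-0.2, -0.5, -0.7]
finger_gap: 0.016
pos [0.5144 0.3143 0.1814] shift mm [ -8.7 113.5  11.2] turn [ 0.0035 -0.0069 -0.0046] t 6.4 gap 0.016016019003400883 F [-0.24 -0.49 -0.68]
```

View pics/scene4.png

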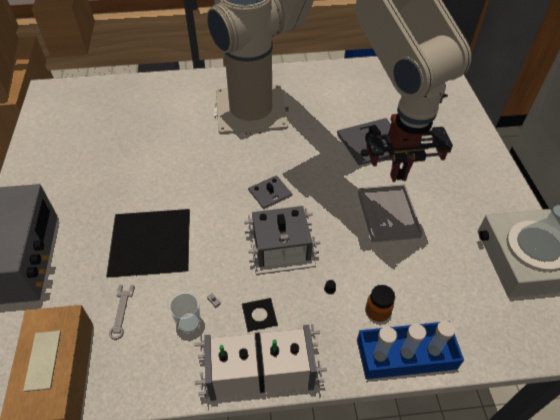

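The lid is still seated at (281,230) with the pin out of the staple, and the gripper holds the pin over the tray at (403,165). Lowering.

```bash
python3 -m handwheel '[[[-8,10,11],[0.003,-0.007,-0.005],-1],[[0,20,0],[0,0,0],-1],[[0,20,0],[0,0,0],-1],[[0,20,0],[0,0,0],-1],[[0,15,0],[0,0,0],-1],[[0,10,0],[0,0,0],-1],[[0,0,0],[0,0,0],-1]]'
python3 - <<'E'
from h import *
go([.505,.325,.014],np.pi/2+.02)
E
```

```text
time_s: 7.08
ee_pos: [0.5137, 0.3146, 0.0821]
orientation: [-0.706, 0.708, 0.006, -0.002]
wrist_force: [-0.5, 0.1, -1.2]
finger_gap: 0.0158
pos [0.5137 0.3146 0.0821] shift mm [-8.9 68.1 10.7] turn [ 0.0022 -0.0084  0.0046] t 7.0833 gap 0.015823806627995048 F [-0.53  0.09 -1.23]
```

```bash
python3 -m handwheel '[[[-9,0,11],[0.002,-0.008,0.005],-1],[[0,12,0],[0,0,0],-1],[[0,12,0],[0,0,0],-1],[[0,12,0],[0,0,0],-1],[[0,12,0],[0,0,0],-1],[[0,8,0],[0,0,0],-1],[[0,0,0],[0,0,0],-1]]'
python3 - <<'E'
from h import *
go([.505,.325,.010],np.pi/2+.02)
E
```

```text
time_s: 7.67
ee_pos: [0.5062, 0.3259, 0.0226]
orientation: [0.708, -0.706, -0.007, 0.006]
wrist_force: [-0.2, -0.7, 0.3]
finger_gap: 0.0162
pos [0.5062 0.3259 0.0226] shift mm [-1.2 12.6 -0.9] turn [-0.0017 -0.0015  0.0025] t 7.6667 gap 0.01618001836208683 F [-0.24 -0.72  0.32]
```

```bash
python3 -m handwheel '[[[0,4,0],[0,0,0],-1],[[0,4,0],[0,0,0],-1],[[0,4,0],[0,0,0],-1],[[0,3,0],[0,0,0],-1],[[0,0,0],[0,0,0],-1]]'
python3 - <<'E'
from h import *
go([.505,.325,.006],np.pi/2+.02)
E
```

```text
time_s: 8.08
ee_pos: [0.5064, 0.326, 0.0057]
orientation: [0.708, -0.707, -0.007, 0.006]
wrist_force: [0.5, 0.1, -0.3]
finger_gap: 0.0162
pos [0.5064 0.326  0.0057] shift mm [-1.4 -0.3 -0.9] turn [-0.0015 -0.0014  0.0023] t 8.0833 gap 0.01616386681091962 F [ 0.5   0.11 -0.35]
```

```bash
python3 -m handwheel '[[[0,0,0],[0,0,0],-0.6],[[0,0,0],[0,0,0],-0.4],[[0,0,0],[0,0,0],-0.1],[[0,0,0],[0,0,0],-0.1],[[0,0,0],[0,0,0],-0.1],[[0,-15,0],[0,0,0],-0.1],[[0,-25,0],[0,0,0],-0.1],[[0,-25,0],[0,0,0],-0.1],[[0,-25,0],[0,0,0],-0.1],[[0,-30,0],[0,0,0],-0.1],[[0,-30,0],[0,0,0],-0.1],[[0,-30,0],[0,0,0],-0.1],[[0,-20,0],[0,0,0],-0.1],[[0,0,0],[0,0,0],-0.1]]'
python3 - <<'E'
from h import *
go([.5507,.0318,.2],np.pi/2+.053)
for n in('top','scene'): cv2.imwrite(f'pics/{n}5.png',cams.grab_frame(n))
E
```

```text
time_s: 9.25
ee_pos: [0.5052, 0.3251, 0.2153]
orientation: [0.707, -0.707, -0.007, 0.006]
wrist_force: [0.9, -0.3, 0.5]
finger_gap: 0.0398
pos [0.5052 0.3251 0.2153] shift mm [  40.1   15.1 -294.1] turn [-0.0008 -0.0346  0.0011] t 9.25 gap 0.03984810430497635 F [ 0.95 -0.26  0.5 ]
```

View pics/scene5.png

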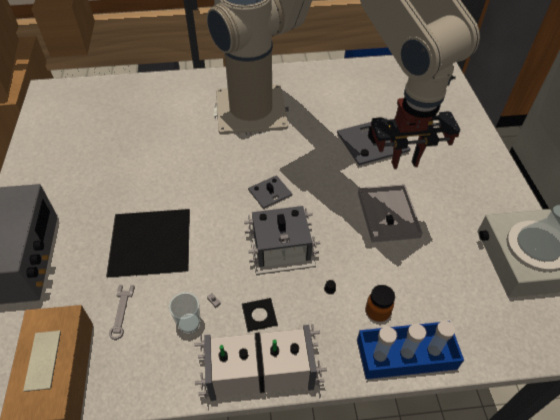

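The pin lies in the tray at (389,219). On to the lid.

```bash
python3 -m handwheel '[[[2,0,-15],[0,-0.03,0],-0.1],[[5,0,-35],[0,0,0],-0.1],[[5,0,-36],[0,0,0],-0.1],[[5,0,-36],[0,0,0],-0.1],[[5,0,-36],[0,0,0],-0.1],[[5,0,-36],[0,0,0],-0.1],[[5,0,-36],[0,0,0],-0.1],[[5,0,-36],[0,0,0],-0.1],[[3,0,-18],[0,0,0],-0.1],[[0,0,0],[0,0,0],-0.1]]' 40
python3 - <<'E'
from h import *
go([.551,.032,.088],np.pi/2+.053)
E
```

```text
time_s: 10.18
ee_pos: [0.5484, 0.0302, 0.1917]
orientation: [-0.704, 0.709, 0.009, -0.031]
wrist_force: [0.3, 0.7, -0.4]
finger_gap: 0.0398
pos [0.5484 0.0302 0.1917] shift mm [  6.  103.6   2.3] turn [ 0.0057  0.0036 -0.0317] t 10.1833 gap 0.03980403197618806 F [ 0.3   0.73 -0.43]
```

```bash
python3 -m handwheel '[[[6,0,2],[0.006,0.004,-0.032],-0.1],[[0,15,0],[0,0,0],-0.1],[[0,15,0],[0,0,0],-0.1],[[0,15,0],[0,0,0],-0.1],[[0,12,0],[0,0,0],-0.1],[[0,0,0],[0,0,0],-0.1]]'
python3 - <<'E'
from h import *
go([.551,.032,.088],np.pi/2+.053)
E
```

```text
time_s: 10.68
ee_pos: [0.5478, 0.034, 0.123]
orientation: [0.708, -0.706, -0.012, 0.022]
wrist_force: [0.0, 0.2, -0.9]
finger_gap: 0.0394
pos [0.5478 0.034  0.123 ] shift mm [ 3.6 35.  -2.3] turn [-0.0021 -0.0049 -0.0128] t 10.6833 gap 0.0393838968883597 F [ 0.03  0.17 -0.88]
```

```bash
python3 -m handwheel '[[[3,7,-2],[-0.002,-0.005,-0.013],-0.1],[[0,8,0],[0,0,0],-0.1],[[0,8,0],[0,0,0],-0.1],[[0,7,0],[0,0,0],-0.1],[[0,0,0],[0,0,0],-0.1]]'
python3 - <<'E'
from h import *
go([.551,.032,.088],np.pi/2+.053)
for n in('top','scene'): cv2.imwrite(f'pics/{n}6.png',cv2.resize(cams.grab_frame(n)[130:280,210:360],None,fx=4,fy=4,interpolation=2))
E
```

```text
time_s: 11.1
ee_pos: [0.5472, 0.0351, 0.0878]
orientation: [0.707, -0.707, -0.017, 0.022]
wrist_force: [-0.3, -0.2, 0.3]
finger_gap: 0.0397
pos [0.5472 0.0351 0.0878] shift mm [ 3.6 -0.2 -3.3] turn [-0.0009  0.0021 -0.0076] t 11.1 gap 0.03965164208040398 F [-0.29 -0.16  0.28]
```

View pics/scene6.png

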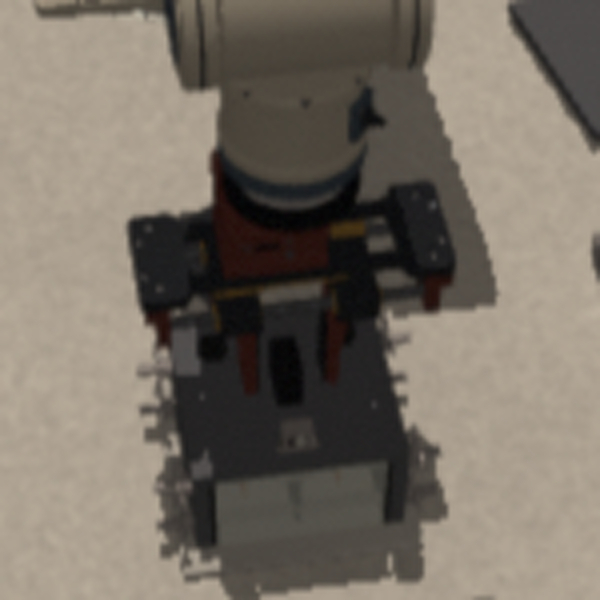

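The grip block at zoom (288,370) sits between the fingers at (248,360) and (332,345). I'll correct the small offset and close.

```bash
python3 -m handwheel '[[[3.5,0,-3],[0,0.002,-0.007],-0.1],[[0,0,0],[0,0,0],-0.1],[[0,0,0],[0,0,0],-0.6],[[0,0,0],[0,0,0],-0.8],[[0,0,0],[0,0,0],-1],[[0,0,0],[0,0,0],-1],[[0,0,0],[0,0,0],-1],[[0,0,0],[0,0,0],-1]]' 40
python3 - <<'E'
from h import *
go([.551,.032,.21],np.pi/2+.053)
E
```

```text
time_s: 11.87
ee_pos: [0.5539, 0.0318, 0.0913]
orientation: [0.707, -0.706, -0.021, 0.016]
wrist_force: [0.2, 0.0, -1.8]
finger_gap: 0.0158
pos [0.5539 0.0318 0.0913] shift mm [  -2.2 -118.7    0.5] turn [-0.001  -0.0009  0.0062] t 11.8667 gap 0.015772507669369634 F [ 0.16  0.04 -1.77]
```

```bash
python3 -m handwheel '[[[0,-5,0],[0,0,0],-1],[[0,-5,0],[0,0,0],-1],[[0,-5,0],[0,0,0],-1],[[0,-6,0],[0,0,0],-1],[[0,-6,0],[0,0,0],-1],[[0,0,0],[0,0,0],-1]]'
python3 - <<'E'
from h import *
go([.551,.032,.21],np.pi/2+.053)
E
```

```text
time_s: 12.37
ee_pos: [0.5525, 0.0317, 0.1202]
orientation: [0.707, -0.707, -0.02, 0.017]
wrist_force: [0.7, 0.5, -2.7]
finger_gap: 0.0156
pos [0.5525 0.0317 0.1202] shift mm [ -1.1 -89.8   0.5] turn [-0.0009 -0.0009  0.0033] t 12.3667 gap 0.015587130955270617 F [ 0.71  0.52 -2.73]
```

```bash
python3 -m handwheel '[[[0,-8,0],[0,0,0],-1],[[0,-12,0],[0,0,0],-1],[[0,-15,0],[0,0,0],-1],[[0,-15,0],[0,0,0],-1],[[0,-12,0],[0,0,0],-1],[[0,-5,0],[0,0,0],-1],[[0,0,0],[0,0,0],-1],[[0,0,0],[0,0,0],-1]]'
python3 - <<'E'
from h import *
go([.501,-.303,.16],np.pi/2+.02)
for n in('top','scene'): cv2.imwrite(f'pics/{n}7.png',cams.grab_frame(n))
E
```

```text
time_s: 13.03
ee_pos: [0.5515, 0.0316, 0.1932]
orientation: [0.707, -0.707, -0.02, 0.017]
wrist_force: [-0.3, -0.1, -3.2]
finger_gap: 0.0155
pos [0.5515 0.0316 0.1932] shift mm [ -68.    32.6 -331.6] turn [-0.0009  0.0322  0.0035] t 13.0333 gap 0.015512862847290837 F [-0.33 -0.07 -3.23]
```

View pics/scene7.png

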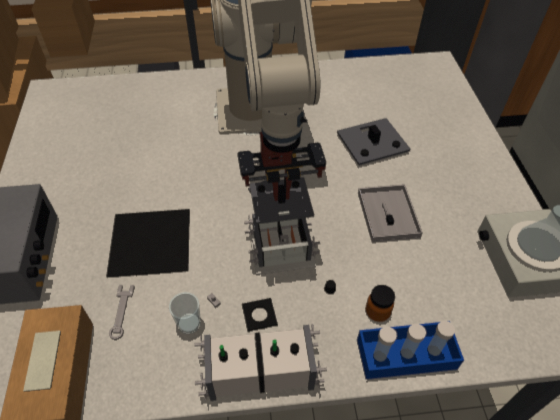

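The lid is held level above the open cell at (282,200), and the pin rests in the tray at (389,215). On to the mat.

```bash
python3 -m handwheel '[[[-3,0,-10],[0,0.01,0],-1],[[-4,0,-20],[0,0.01,0],-1],[[-5,0,-26],[0,0.01,0],-1],[[-6,0,-28],[0,0,0],-1],[[-6,0,-28],[0,0,0],-1],[[-6,0,-28],[0,0,0],-1],[[-6,0,-28],[0,0,0],-1],[[-6,0,-28],[0,0,0],-1],[[-6,0,-28],[0,0,0],-1],[[-6,0,-28],[0,0,0],-1],[[-6,0,-28],[0,0,0],-1],[[-4,0,-20],[0,0,0],-1],[[-2,0,-10],[0,0,0],-1],[[0,0,0],[0,0,0],-1]]'
python3 - <<'E'
from h import *
go([.501,-.303,.12],np.pi/2+.02)
E
```

```text
time_s: 14.3
ee_pos: [0.479, -0.2984, 0.1808]
orientation: [0.709, -0.705, -0.001, 0.012]
wrist_force: [-0.3, 0.6, -3.6]
finger_gap: 0.0158
pos [ 0.479  -0.2984  0.1808] shift mm [22.9 60.4 -5.3] turn [-0.0056 -0.0025 -0.0161] t 14.3 gap 0.015798068490412272 F [-0.32  0.58 -3.62]
```

```bash
python3 -m handwheel '[[[11,0,-3],[-0.005,-0.002,-0.016],-1],[[11,8,-2],[0,0,0],-1],[[0,15,0],[0,0,0],-1],[[0,18,0],[0,0,0],-1],[[0,15,0],[0,0,0],-1],[[0,10,0],[0,0,0],-1],[[0,0,0],[0,0,0],-1]]'
python3 - <<'E'
from h import *
go([.501,-.303,.028],np.pi/2+.02)
for n in('top','scene'): cv2.imwrite(f'pics/{n}8.png',cams.grab_frame(n))
E
```

```text
time_s: 14.88
ee_pos: [0.5087, -0.2975, 0.1092]
orientation: [0.708, -0.707, -0.01, 0.007]
wrist_force: [-0.6, 0.1, -3.0]
finger_gap: 0.0157
pos [ 0.5087 -0.2975  0.1092] shift mm [-8.1 81.2 -5.4] turn [-0.0014  0.004   0.0041] t 14.8833 gap 0.015708899626617718 F [-0.57  0.09 -3.03]
```

View pics/scene8.png

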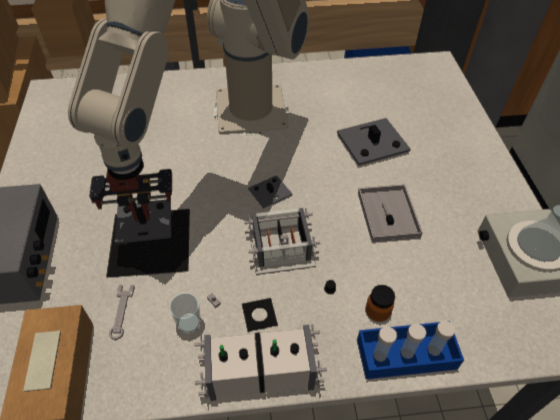

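The lid hangs level over the mat, at (143,225) against mat centre (150,242). Correcting and lowering.

```bash
python3 -m handwheel '[[[-8,8,-5],[0,0.004,0.004],-1],[[0,12,0],[0,0,0],-1],[[0,14,0],[0,0,0],-1],[[0,12,0],[0,0,0],-1],[[0,10,0],[0,0,0],-1],[[0,5,0],[0,0,0],-1],[[0,0,0],[0,0,0],-1]]'
python3 - <<'E'
from h import *
go([.501,-.303,.028],np.pi/2+.02)
E
```

```text
time_s: 15.57
ee_pos: [0.5034, -0.3056, 0.0481]
orientation: [-0.706, 0.708, 0.01, -0.004]
wrist_force: [0.3, 0.8, -2.4]
finger_gap: 0.0158
pos [ 0.5034 -0.3056  0.0481] shift mm [-2.5 20.1  2.7] turn [ 0.0039 -0.0008  0.0076] t 15.5667 gap 0.015799864012012662 F [ 0.28  0.78 -2.36]
```

```bash
python3 -m handwheel '[[[-2,4,2],[0.004,0,0.007],-1],[[0,4,0],[0,0,0],-1],[[0,4,0],[0,0,0],-1],[[0,3,0],[0,0,0],-1],[[0,0,0],[0,0,0],-1],[[0,0,0],[0,0,0],-1]]'
python3 - <<'E'
from h import *
go([.501,-.303,.028],np.pi/2+.02)
E
```

```text
time_s: 16.07
ee_pos: [0.5019, -0.304, 0.0323]
orientation: [-0.707, 0.707, 0.007, -0.006]
wrist_force: [0.5, 0.1, -2.4]
finger_gap: 0.0156
pos [ 0.5019 -0.304   0.0323] shift mm [-0.9  4.3  1. ] turn [ 0.0004 -0.001   0.0012] t 16.0667 gap 0.015648924300245847 F [ 0.52  0.09 -2.44]
```

```bash
python3 -m handwheel '[[[0,1.5,0],[0,0,0],-1],[[0,1.5,0],[0,0,0],-1],[[0,1,0],[0,0,0],-1],[[0,0,0],[0,0,0],-1],[[0,0,0],[0,0,0],-1]]'
python3 - <<'E'
from h import *
go([.501,-.303,.028],np.pi/2+.02)
E
```

```text
time_s: 16.48
ee_pos: [0.5026, -0.3043, 0.0287]
orientation: [-0.707, 0.708, 0.008, -0.006]
wrist_force: [-0.5, -0.2, -3.1]
finger_gap: 0.0157
pos [ 0.5026 -0.3043  0.0287] shift mm [-1.6  0.7  1.4] turn [ 0.0013 -0.0008  0.0027] t 16.4833 gap 0.015725724893489716 F [-0.53 -0.25 -3.14]
```

```bash
python3 -m handwheel '[[[0,1.5,0],[0,0,0],-1],[[0,0,0],[0,0,0],-1],[[0,1,0],[0,0,0],-1],[[0,0,0],[0,0,0],-1]]'
python3 - <<'E'
from h import *
go([.501,-.303,.028],np.pi/2+.02)
E
```

```text
time_s: 16.82
ee_pos: [0.5032, -0.3048, 0.0285]
orientation: [-0.706, 0.708, 0.008, -0.005]
wrist_force: [-0.4, 0.8, -2.4]
finger_gap: 0.0159
pos [ 0.5032 -0.3048  0.0285] shift mm [-2.2  0.5  1.9] turn [ 0.0022 -0.0009  0.0039] t 16.8167 gap 0.01594381749605088 F [-0.35  0.77 -2.43]
```

```bash
python3 -m handwheel '[[[-1,2.5,1],[0.002,0,0.004],-1],[[0,2,0],[0,0,0],-1],[[0,0,0],[0,0,0],-1]]'
python3 - <<'E'
from h import *
go([.501,-.303,.028],np.pi/2+.02)
E
```

```text
time_s: 17.07
ee_pos: [0.5033, -0.305, 0.0291]
orientation: [-0.706, 0.708, 0.007, -0.006]
wrist_force: [0.4, 1.1, -3.2]
finger_gap: 0.0154
pos [ 0.5033 -0.305   0.0291] shift mm [-2.3  1.   2.1] turn [ 0.002  -0.0011  0.0021] t 17.0667 gap 0.015357825254972516 F [ 0.38  1.06 -3.18]
```

Run:
```python
from h import *
s=state();print(s['joints'],s['wrist_force'])
cv2.imwrite('pics/scene9.png',cv2.resize(cams.grab_frame('scene')[160:300,80:230],None,fx=4,fy=4,interpolation=2))
s=state();print(s['wrist_force'],s['ee_pos'])
```

```text
[-5.64774467e-01  6.45689210e-01  1.80643254e+00 -8.72340255e-04
  6.86598340e-01 -2.15378029e+00] [ 0.38185226  1.05860299 -3.17560945]
[-0.31542189 -0.41077069 -2.34079759] [ 0.50345104 -0.30516204  0.0289578 ]
```

View pics/scene9.png

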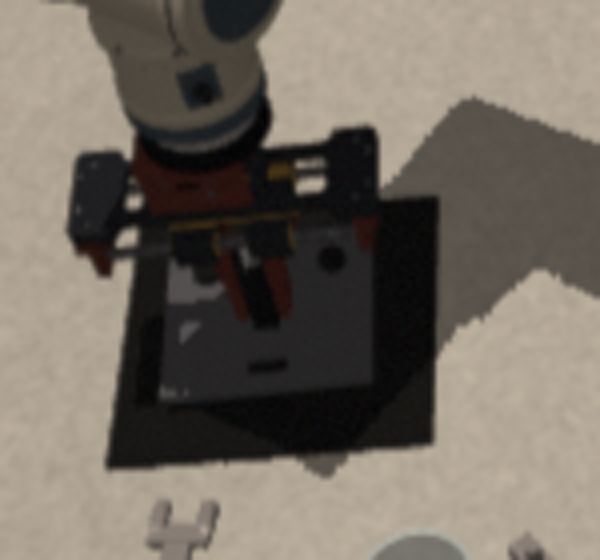

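The lid is well inside the mat. Its front corners are at zoom (162,403) and (372,383), against mat corners (108,467) and (433,443). I'll check those numerically.

Run:
```python
from h import *
s=lambda u,v:((u+.5)/4-.5+80,(v+.5)/4-.5+160)
for p,z in[((162,400),.02),((372,382),.02),((108,467),.006),((433,443),.006),((438,197),.006)]: print(p,at('scene',s(*p),z).round(4))
```

```text
(162, 400) [ 0.5613 -0.3668  0.02  ]
(372, 382) [ 0.5622 -0.2379  0.02  ]
(108, 467) [ 0.5976 -0.3996  0.006 ]
(433, 443) [ 0.6021 -0.2021  0.006 ]
(438, 197) [ 0.4044 -0.1986  0.006 ]
```

Lid width reads 129 mm (130 given), and it is centred within about 3 mm. Releasing and retreating straight up.

```bash
python3 -m handwheel '[[[0,0,0],[0,0,0],-0.6],[[0,0,0],[0,0,0],-0.4],[[0,0,0],[0,0,0],-0.1],[[0,0,0],[0,0,0],-0.1],[[0,0,0],[0,0,0],-0.1],[[0,-10,0],[0,0,0],-0.1],[[0,-20,0],[0,0,0],-0.1],[[0,-25,0],[0,0,0],-0.1],[[0,-30,0],[0,0,0],-0.1],[[0,-35,0],[0,0,0],-0.1],[[0,-35,0],[0,0,0],-0.1],[[0,-35,0],[0,0,0],-0.1],[[-30,0,0],[0,0,0],-0.1],[[-30,0,0],[0,0,0],-0.1],[[0,0,0],[0,0,0],-0.1],[[0,0,0],[0,0,0],-0.1]]'
python3 - <<'E'
from h import *
go([.501,-.303,.028],np.pi/2+.02)
for n in('top','scene'): cv2.imwrite(f'pics/{n}10.png',cams.grab_frame(n))
a=cv2.imread('pics/scene10.png');cv2.imwrite('pics/z10.png',np.hstack([cv2.resize(a[180:290,95:205],(390,390)),cv2.resize(a[180:245,355:425],(400,390))]))
E
```

```text
time_s: 18.45
ee_pos: [0.4423, -0.306, 0.2338]
orientation: [-0.705, 0.709, 0.009, -0.005]
wrist_force: [0.6, 0.5, 0.8]
finger_gap: 0.0392
pos [ 0.4423 -0.306   0.2338] shift mm [ 57.7 206.1   2.9] turn [0.0054 0.0005 0.0055] t 18.45 gap 0.03918132328803924 F [0.64 0.51 0.8 ]
```

View pics/scene10.png

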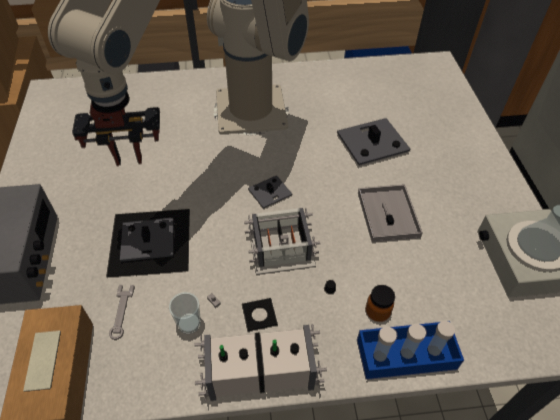

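View pics/z10.png

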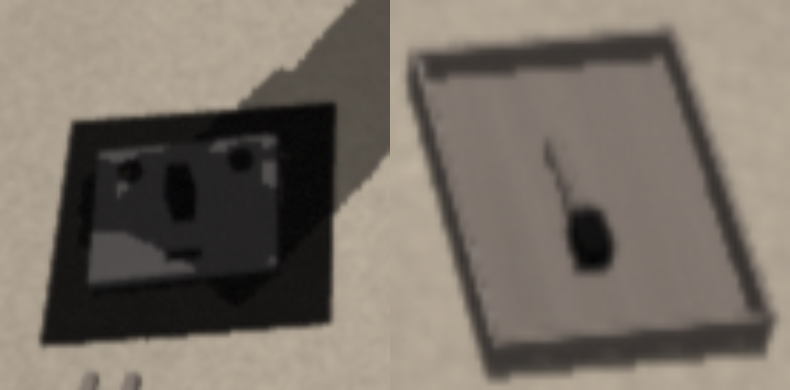

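View pics/top10.png

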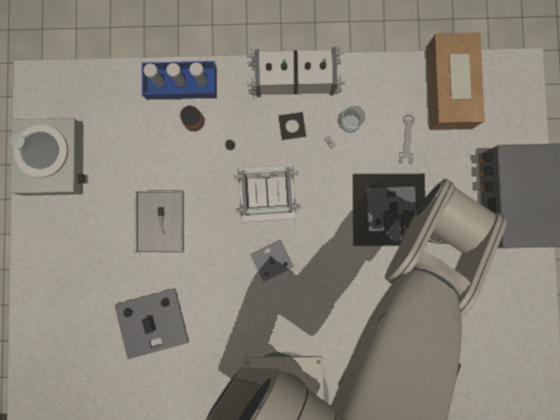

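The lid lies flat, upright and free inside the mat at (148,240). The pin is wholly inside the tray at (389,215), the bystanders haven't moved, and the gripper is clear. Handing in.

Run:
```python
from plant import order
print(order.finish_job())
```

```text
the job is handed in; nothing more can be done
None
```

The job is done and handed in at about 18.5 s of the 70 s allowed; the system gives no verdict.

- **Pin:** I drew it about 70 mm straight out of the staple with the lid still seated. I lowered it into the tray held, until the fingertips were about 6 mm above the bench. The fingers reach below the grip, so on release it dropped the last 10 mm or so, an estimate from the given sizes. The last pictures show it wholly inside the tray, on the floor.
- **Lid:** I lifted it straight up off the cell, lowered it onto the mat held, and released it. It lies flat and right way up, with its centre about 3 mm from the mat's centre, measured just before release.
- **Other checks:** The bystanders look unmoved by eye, and the gripper is clear, about 0.2 m above the bench.
- **One reading disagreed:** In the last lowering steps the wrist still read the lid's weight (about 2.4–3.2 N) although the arm had stopped going down. The lid may have been about 1 mm above the mat when I let go.

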